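# Change the panel in the soldering jig

### The job

Take the soldered panel out of the soldering jig and lay it flat on the floor of the grey tote without dropping it, then load the unsoldered panel from the wooden rest in its place: flat on the rails and hard up against all three locating pins. Throw the toggle clamp's handle over centre, fully to its stop, so that its foot stays locked down on the new panel when you let go; leave the tools and the flux jar alone.

Things in the scene. Friction and masses are not known exactly. Their poses are not given: they have to be found in the camera images.
- jig: Soldering jig screwed to the bench: plywood board 235 x 110 x 15 mm, x axis along it, z up. Origin on the bench below the pivot of the clamp's arm; +x runs from the clamp to the panel nest. The clamp moves in the plane y = 0. Its steel base fills x -47 to 25, y -16 to 16 (bolted flanges y -36 to 36, 23 mm high), to z 93 mm. Its handle swings back to -x to open.
- nest_home (a point): Where a panel's centre must lie, at (104, 0, 44) mm in the jig frame, axes as the jig's; a panel that is home lies with its 100 mm along x. It rests on two wooden rails along x (x -43 to 43, y -19 to 19 mm from here, tops 4 mm below this point, 25 mm above the board; their flanks are free for fingertips).
- side_pins (a point): Midway between the two steel pins for the panel's +y long edge (each 8 mm thick, at x -32 and +32 mm from here, tops 7 mm above the level of a home panel's centre); in the jig frame (104, 34, 44) mm. A home panel's edge touches both, 4 mm short of their centres. The -y side of the nest is open.
- end_pin (a point): Centre of the third steel pin, same size, at (50, 0, 44) mm in the jig frame: stop for the panel's short edge on the clamp side, which touches it 4 mm in +x of its centre when home. The far (+x) end of the nest is open.
- clamp_arm (a joint): Angle of the clamp's holding arm (rad): about 0.04 with its foot pressing on a panel, 1.4 to 1.57 fully open, where it stays by itself. It is about 0.04 already before the handle is over centre, so it does not show lock. The open arm stands nearly upright over the jig's origin to z 195 mm, its spindle reaching to x 60 mm at z 165 to 190 mm.
- handle_grip (a point): Middle of the clamp handle's black rubber grip: 16 mm wide along the jig's y (pinch it across this, from above), 20 mm deep, 68 mm long. Its frame turns with the handle: locked it equals the jig's (the handle stands up, leaning 20 deg to the panel); open, its z axis is tilted 1.75 rad from vertical towards the jig's -x and the grip points back, 10 deg up. Off the panel it stays where it is left.
- handle_arc (a point): Fixed point of the jig at (-22, 0, 94) mm, centre of the arc of radius 93 mm (within 2 mm) that the grip's middle describes in the plane y = 0. Measured from the jig's +x towards +z the grip stands at 82 deg when locked on its stop, about 88 deg at dead centre, 203 deg when fully open.
- clamp_foot: Sprung spindle with a black rubber cap 16 mm across, on the arm's end. In closing it meets the panel with the grip at about 103 deg of its arc; then the push needed at the grip rises to about 10 N at 98 deg and falls to nothing at dead centre; short of that it springs back. Locked it presses about 18 N; 5 to 10 N at the grip unlocks it. Origin on the arm, 30 mm above the cap's face.
- panel_done_center (a point): Centre of the soldered panel, which starts home under the closed clamp: zinc frame 100 (x) x 60 (y) x 8 (z) mm with a centre bar, one green and one amber pane, and small round solder dots on its joints; about 0.13 kg, rigid, can be pinched across the 60 mm.
- panel_next_center (a point): Centre of the unsoldered panel, same size and axes, no solder dots; starts lying on the wooden rest. Either end may point to the clamp.
- rest: Fixed wooden rest: board 120 (x) x 150 (y) x 8 mm with two battens 14 mm wide along y at x -36 and +36 mm, their tops 22 mm above the bench; the panel lies across them. Origin under its centre, on the bench.
- tote: Fixed open grey plastic tote, outside 150 (x) x 220 (y) x 42 mm high, walls 4 mm, inner floor (grey felt) 6 mm above the bench. Origin under its centre, on the bench. The tote and the rest stand left and right in front of the robot, either way round.
- pliers: Pliers lying on the bench, 175 x 60 x 14 mm: bystander. Origin near the middle, on the bench.
- flux_jar: Small round jar, 56 mm in diameter, 70 mm high: bystander. Origin under its centre.
- lead_knife: Leading knife with a wooden handle, 205 mm long: bystander. Origin near the middle, on the bench.
- flux_brush: Flux brush, 170 mm long: bystander. Origin near the middle, on the bench.
Not all that is in view belongs to the job. What is shaped like the part that bears panel_done_center but turquoise or yellow is not meant. Leave any yellow look-alike of the part that bears panel_next_center alone.

How it is judged:
By the outcome, as a careful person would: the job done as asked, in the order asked, and still so for the second after the job is handed in, with the robot touching nothing.
It also fails if it takes over 72 s, if anything falls off the work surface, if the arm or the gripper's body presses on something with over 40 N, if the wrist force passes 120 N, or if a joint passes its speed limit or range.

### The arm

A 6-joint arm with a two-finger parallel gripper is mounted at the origin on the work surface. World frame = base frame: x ahead of the robot, y to its left, z up, the work surface at z = 0. Lengths are in m, angles in rad, forces in N, time in s.
With the tool pointing down it reaches from about 0.35 to 0.85 m from the base axis. Payload 8.1 kg.
Tool frame: the origin (TCP) lies midway between the tips of the shut fingers; the grasp point (between the pads) lies 19 mm behind it (robot.grip_point_offset is the distance from the TCP to the grasp point, in m); z points along the fingers, y is the line along which they close (so a half turn about z gives the same grasp; the last joint's range is limited). The gripper opens to 93 mm and grips with 3 to 60 N. Pads are 15 mm wide; open, the fingers measure 128 mm over their backs; the gripper's body (75 mm by 188 mm) begins 65 mm behind the grasp point.
Start: joints at [-1.403, 0.13, 1.488, -0, 1.523, -0.085], TCP at [0.15, -0.581, 0.198] pointing down, gripper open.
Joint ranges: [-2.96, 2.96], [-0.89, 2.26], [0.02, 2.5], [-1.34, 4.48], [0, 2.73], [-2.66, 2.66]. Speed limits (rad/s): [2.39, 2.39, 2.79, 3.14, 3.14, 3.14].

### API

Orientations are given as a rotation vector (axis times angle).
In Python, from plant import robot, read_camera, job gives the robot as it stands.
- The arm moves only by the shell command python3 -m inch 'ROWS' [FORCE]. ROWS is JSON, one flat list of numbers, 5 for each row, row after row: the shift along the world's x, y, z in mm, then the turn about the world's z in degrees, then the opening in per cent of the stroke, from 0 (shut) to 100 (fully open). In form: [dx, dy, dz, yaw, hand, dx, dy, dz, yaw, hand, ...]. A call has 1 to 10 rows; each row is the pose to reach, as a shift and turn from the pose commanded when the call began; what a row does not reach only later rows make up. A row lasts 1/12 s, in which the tool goes at most 41.7 mm and 7.16 degrees, less where a joint would pass 70% of its speed; a pose out of reach is approached as far as the arm can. A call with a gripper value outside its range is refused whole. The fingers move at their own pace and stop on an object; FORCE is the grip in N (left out, the last holds). Time passes only in rows, so rows that repeat a pose let the fingers close. It gives the time, the measured TCP pose, the force, the opening and the grip force at its end, in the units of the state.
- robot.read_state(): the state, without advancing time (a new reading comes with each control period).
- read_camera(name): name is "side" or "top"; returns a dict with "image" (420x560x3 uint8, blue, green, red), "K" (3x3 intrinsics, pixels), "D" ([k1, k2, p1, p2, k3] as OpenCV has them; the pictures are not rectified), "extrinsics" (4x4, takes a point from world to camera coordinates). Camera axes: x right, y down, z forward; pixel columns grow to the right and rows downward; lengths in m; the calibration is good to about 2 mm. A picture is of the moment at which its call begins. There is no depth.
- job.close_job(): hands the job in; it is judged then, once.
The state is a dict: "t": time; "q": joint angles; "dq": joint speeds; "joint_torque": joint torques, N m; "tool_pos": TCP position; "orientation": TCP orientation; "force": force on the tool from outside, world axes, zero at the start; "wrist_torque": the same for the moment, N m; "opening": finger opening in m; "gripper_force": force on a finger pad.
Only numpy, scipy, OpenCV 4.12 (cv2) and the standard library are available. Lean on these libraries where they do the work, as an engineer would, in place of code of your own. Each camera call takes 0.05 s, during which the arm holds its last target. There are 200 camera calls.

## Working session

There is one attempt and no reset: what is moved stays moved. The work goes in short steps, Python scripts to look and compute and a shell command to move; the robot and the scene stay as the last step left them, time stands still between calls to the robot, and variables do not carry over. Pictures are saved under pics/ and viewed, at most 10 in all, crops included, and the job is handed in when it is done.

```bash
ls; mkdir -p pics
cat > h.py <<'E'
import cv2, numpy as np
from plant import robot, read_camera, job
def grab(n,save=None):
    c=read_camera(n); c={k:np.array(v) for k,v in c.items()}
    if save: cv2.imwrite('pics/'+save+'.png',c['image'])
    return c
def ray(c,uv):
    uv=np.array(uv,float).reshape(-1,1,2)
    p=cv2.undistortPoints(uv,c['K'],c['D'])[:,0]
    R=c['extrinsics'][:3,:3];t=c['extrinsics'][:3,3]
    d=np.c_[p,np.ones(len(p))]@R
    return -R.T@t,d
def plane(c,uv,z):
    o,d=ray(c,uv); return o+d*((z-o[2])/d[:,2])[:,None]
def tri(c1,u1,c2,u2):
    o1,d1=ray(c1,u1);o2,d2=ray(c2,u2);out=[]
    for a,b in zip(d1,d2):
        s=np.linalg.lstsq(np.c_[a,-b],o2-o1,rcond=None)[0]
        p,q=o1+a*s[0],o2+b*s[1]; out.append(np.r_[(p+q)/2,np.linalg.norm(p-q)])
    return np.array(out)
def proj(c,P):
    R=c['extrinsics'][:3,:3];t=c['extrinsics'][:3,3]
    return cv2.projectPoints(np.array(P,float).reshape(-1,1,3),cv2.Rodrigues(R)[0],t,c['K'],c['D'])[0][:,0]
E
python3 - <<'E'
from h import *
a=grab('top','top0');b=grab('side','side0')
for c in(a,b):
    R=c['extrinsics'][:3,:3];t=c['extrinsics'][:3,3];print((-R.T@t).round(3),R[2].round(3),c['K'][0,0])
print(robot.read_state(),robot.grip_point_offset)
E
```

```text
pics
[0.41  0.003 1.675] [ 0.121 -0.006 -0.993] 472.55288012616455
[0.474 0.893 0.851] [ 0.12  -0.761 -0.637] 391.09895826475775
{'t': 0.1, 'q': array([-1.40338217e+00,  1.31099154e-01,  1.48915317e+00, -2.43281040e-05,
        1.52299681e+00, -8.54128662e-02]), 'dq': array([ 0.00010629, -0.00274138, -0.00291781, -0.0005431 , -0.00044545,
        0.00118793]), 'joint_torque': array([ 1.46994495e-03, -5.61339319e+01, -4.93096304e+01,  7.71501800e-02,
        2.91020464e-02, -7.19618993e-05]), 'tool_pos': array([ 0.14999933, -0.58038767,  0.19659375]), 'orientation': array([-3.11488302e+00, -3.95876162e-01,  1.44714616e-04]), 'force': array([-0.18073392, -0.97464156,  0.29253593]), 'wrist_torque': array([ 0.00668967,  0.0380812 , -0.05067303]), 'gripper_force': 0.0, 'opening': 0.09281010465579942} 0.0188
```

View pics/top0.png

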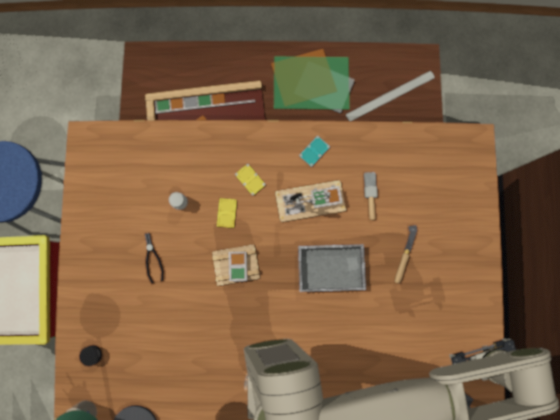

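View pics/side0.png

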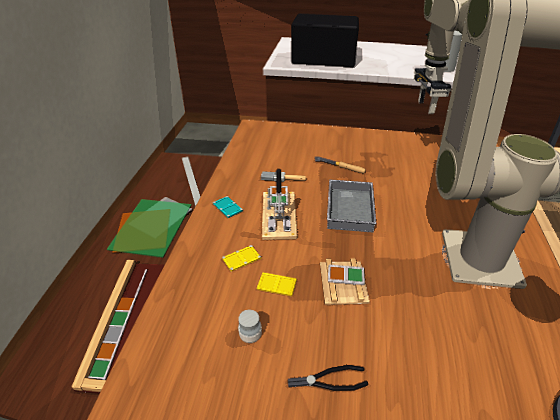

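Candidates: panels at the jig, top (326,197) (done, green/amber under clamp), on the rest at top (238,266) (next), yellow look-alikes at top (250,180) and (227,212), turquoise at top (314,151). I choose the jig and rest ones; now a close crop.

Run:
```python
import cv2,numpy as np
a=cv2.imread('pics/top0.png');b=cv2.imread('pics/side0.png')
f=lambda i,x,y,w,h,s:cv2.resize(i[y:y+h,x:x+w],None,fx=s,fy=s,interpolation=cv2.INTER_CUBIC)
A=f(a,205,170,150,125,4);A=A[:500]
B=f(b,250,160,60,90,5);C=f(b,310,170,70,140,4)
out=np.zeros((600,800,3),np.uint8)
out[:400,:480]=f(a,205,175,160,133,3)[:399+1][:400] if 0 else cv2.resize(a[175:308,205:365],(480,400),interpolation=cv2.INTER_CUBIC)
out[:450,490:790]=B
out[405:600,:195]=cv2.resize(b[255:305,315:371],(195,195)) if 0 else 0
out[410:590,:240]=cv2.resize(b[258:306,315:379],(240,180),interpolation=cv2.INTER_CUBIC)
cv2.imwrite('pics/crop0.png',out)
```

```text
(no output)
```

View pics/crop0.png

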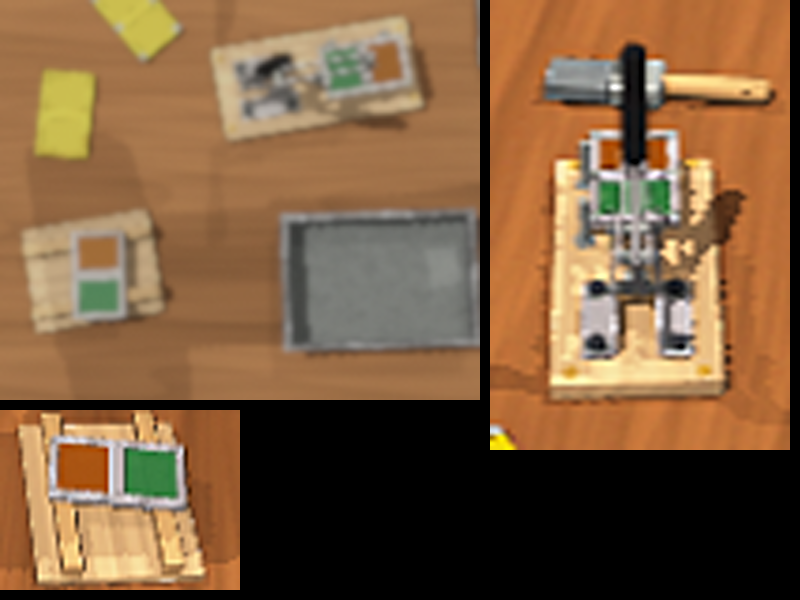

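The crop shows the jig with its clamp on the +y side, its handle up at side (279,175), and the dotted panel green to the clamp, with side pins away from the robot. The panel on the rest has no dots and lies amber ahead.

```bash
cat >> h.py <<'E'
def mask(img,lo,hi,roi):
    m=cv2.inRange(cv2.cvtColor(img,cv2.COLOR_BGR2HSV),lo,hi); z=np.zeros_like(m); x0,y0,x1,y1=roi; z[y0:y1,x0:x1]=m[y0:y1,x0:x1]; return z
def cen(m):
    n,l,s,c=cv2.connectedComponentsWithStats(m); i=1+np.argmax(s[1:,4]); return c[i],s[i]
GREEN=((45,90,40),(85,255,255)); AMB=((5,150,60),(14,255,255))
E
python3 - <<'E'
from h import *
a=grab('top');b=grab('side')
A,B=a['image'],b['image']
for n,px in(('wood',(283,212)),('wood2',(240,281)),('table',(270,240)),('amb',(238,259)),('green',(238,272)),('jamb',(333,195))):
    print(n,cv2.cvtColor(A,cv2.COLOR_BGR2HSV)[px[1],px[0]])
for n,px in(('wood',(283,232)),('table',(310,240)),('amb',(337,273)),('green',(355,276))):
    print(n,cv2.cvtColor(B,cv2.COLOR_BGR2HSV)[px[1],px[0]])
for nm,r in(('jig',(270,175,352,228)),('rest',(205,240,265,292))):
    m=mask(A,(8,0,140),(30,130,255),r); m=cv2.morphologyEx(m,cv2.MORPH_CLOSE,np.ones((9,9)))
    n,l,s,c=cv2.connectedComponentsWithStats(m);i=1+np.argmax(s[1:,4])
    pts=np.argwhere(l==i)[:,::-1].astype(np.float32); bx=cv2.boxPoints(cv2.minAreaRect(cv2.convexHull(pts)))
    P=plane(a,bx,.015 if nm=='jig' else .014); print(nm,s[i],P.round(4).tolist(),P.mean(0).round(4),np.linalg.norm(np.diff(P,axis=0),axis=1).round(3))
gA,gs=cen(mask(A,*GREEN,(205,240,265,292)));gB,gt=cen(mask(B,*GREEN,(310,255,380,310)))
print('restgreen',gA,gs,gB,gt,tri(a,gA,b,gB).round(4))
for v,I,r in(('a',A,(225,245,255,290)),('b',B,(325,260,347,290)),('ja',A,(325,185,345,208)),('jb',B,(262,180,295,196))):
    m=mask(I,(4,150,60),(12,255,255),r); 
    print(v,cen(m))
E
```

```text
wood [ 18  77 203]
wood2 [ 14  53 124]
table [ 14 139 165]
amb [ 15 166 160]
green [ 65  97 134]
jamb [ 15 175 153]
wood [ 22  92 254]
table [ 13 181 169]
amb [ 13 225 170]
green [ 64 142 129]
jig [ 274  179   72   44 2029] [[0.688, 0.0255, 0.015], [0.7322, -0.2155, 0.015], [0.6129, -0.2348, 0.015], [0.5698, 0.0043, 0.015]] [ 0.6507 -0.1051  0.015 ] [0.245 0.121 0.243]
rest [ 211  244   49   43 1368] [[0.4715, 0.2457, 0.014], [0.4983, 0.0921, 0.014], [0.3729, 0.0696, 0.014], [0.3463, 0.2221, 0.014]] [0.4222 0.1573 0.014 ] [0.156 0.127 0.155]
restgreen [237.56521739 273.04347826] [233 270  10   7  69] [354.56441718 274.32515337] [348 268  14  13 163] [[0.3925 0.146  0.0273 0.0014]]Traceback (most recent call last):
  File "<stdin>", line 17, in <module>
  File "h.py", line 27, in cen
    n,l,s,c=cv2.connectedComponentsWithStats(m); i=1+np.argmax(s[1:,4]); return c[i],s[i]
                                                     ~~~~~~~~~^^^^^^^^^
    return _wrapfunc(a, 'argmax', axis=axis, out=out, **kwds)
    return bound(*args, **kwds)
ValueError: attempt to get argmax of an empty sequence
```

Run:
```python
from h import *
a=grab('top');b=grab('side')
A,B=a['image'],b['image']
def c(I,r,lo=(8,120,60),hi=(18,255,255)):
    m=mask(I,lo,hi,r); M=cv2.moments(m,True); return np.array([M['m10'],M['m01']])/M['m00'],cv2.boundingRect(m)
ra,rb=c(A,(231,250,246,267)),c(B,(325,260,347,286)); print('rest amb',ra,rb,tri(a,ra[0],b,rb[0]).round(4))
ja=c(A,(326,186,343,206));print('jig amb top',ja,plane(a,ja[0],.044).round(4))
jg=c(A,(310,185,328,206),*GREEN);print('jig green top',jg,plane(a,jg[0],.044).round(4))
# panel outlines: low-sat bright
for nm,I,r in(('rest',A,(224,245,254,288)),('jig',A,(308,180,346,212))):
    m=mask(I,(0,0,120),(180,60,255),r)
    pts=np.argwhere(m)[:,::-1]; print(nm,len(pts),cv2.boundingRect(m))
    for y in range(r[1],r[3]): print(''.join('#' if v else '.' for v in m[y,r[0]:r[2]]))
m=mask(B,(0,0,0),(180,255,45),(265,155,300,205));print('handle side')
ys,xs=np.where(m)
for y in range(160,205,1):
    x=xs[ys==y]
    if len(x):print(y,x.min(),x.max(),end='; ')
m=mask(A,(0,0,0),(180,255,50),(276,180,325,215));print()
for y in range(180,215): print(y,''.join('#' if v else '.' for v in m[y,276:325]))
```

```text
rest amb (array([237.49090909, 258.66363636]), (232, 254, 12, 10)) (array([335.20890411, 271.81164384]), (325, 260, 22, 26)) [[0.4445 0.1467 0.0294 0.0032]]
jig amb top (array([333.72289157, 195.43373494]), (330, 186, 13, 16)) [[ 0.6649 -0.1873  0.044 ]]
jig green top (array([319.57142857, 201.57142857]), (317, 201, 7, 3)) [[ 0.6428 -0.1376  0.044 ]]
rest 280 (228, 252, 20, 30)
..............................
..............................
..............................
..............................
..............................
..............................
..............................
....##################........
....#####...........###.......
....###..............##.......
....###..............##.......
....###..............##.......
....###..............##.......
....###..............##.......
....###..............##.......
.....##..............##.......
.....##..............##.......
.....##..............##.......
.....##.............###.......
.....###..........#####.......
.....##################.......
.....##################.......
.....##################.......
.....#
[... 3403 characters left out ...]
02 .................................................
203 .................................................
204 .................................................
205 .................................................
206 .................................................
207 .................................................
208 .................................................
209 .................................................
210 .................................................
211 .................................................
212 .................................................
213 .................................................
214 .................................................
```

Run:
```python
from h import *
a=grab('top');b=grab('side')
A,B=a['image'],b['image']
# rest panel
m=mask(A,(0,0,120),(180,60,255),(224,245,254,288))
r=cv2.minAreaRect(np.argwhere(m)[:,::-1].astype(np.float32)); bx=cv2.boxPoints(r);P=plane(a,bx,.030)
print('rest panel',r,P.round(4).tolist(),P.mean(0).round(4))
# jig panel lines
m=mask(A,(0,0,120),(180,60,255),(308,180,346,212))
bot=np.array([(x,np.where(m[:,x])[0].max()) for x in range(315,341)],np.float32)
rt=np.array([(np.where(m[y])[0].max(),y) for y in range(188,202)],np.float32)
def ln(p,z):
    vx,vy,x,y=cv2.fitLine(p,cv2.DIST_HUBER,0,.01,.01).ravel()
    Q=plane(a,[(x,y),(x+10*vx,y+10*vy)],z); d=Q[1]-Q[0]; return Q[0][:2],d[:2]/np.linalg.norm(d)
p1,d1=ln(bot,.046);p2,d2=ln(rt,.048)
print('bot',p1,np.degrees(np.arctan2(d1[1],d1[0])),'right',p2,np.degrees(np.arctan2(d2[1],d2[0])))
s=np.linalg.solve(np.c_[d1,-d2],p2-p1);k=p1+d1*s[0]
th=np.radians(-79.6);ex=np.array([np.cos(th),np.sin(th)]);ey=np.array([-ex[1],ex[0]])
c=k-50*ex/1e3+30*ey/1e3;o=c-.104*ex
print('corner',k.round(4),'panel',c.round(4),'origin',o.round(4),'grip pred',(o-.009*ex).round(4))
print('grip tri',tri(a,[(295.3,196.8)],b,[(278.5,180.5)]).round(4))
print('proj of grip pred',proj(a,[[*(o-.009*ex),.186]]),proj(b,[[*(o-.009*ex),.186]]))
J=lambda x,y,z:[*(o+(x*ex+y*ey)/1e3),z/1e3]
for n,q in(('c',(104,0,48)),('sp1',(72,34,51)),('sp2',(136,34,51)),('grtop',(3,0,218)),('grbot',(-21,0,154)),('pc1',(154,-30,48)),('pc2',(154,30,48))):print(n,proj(a,[J(*q)]).round(1),proj(b,[J(*q)]).round(1))
# tote
m=mask(A,(0,0,0),(180,70,255),(292,238,372,298));m=cv2.morphologyEx(m,cv2.MORPH_OPEN,np.ones((3,3)))
r=cv2.minAreaRect(np.argwhere(m)[:,::-1].astype(np.float32));P=plane(a,cv2.boxPoints(r),.042)
print('tote',r,P.round(4).tolist(),P.mean(0).round(4))
```

```text
rest panel ((237.5, 266.5), (29.0, 19.0), 90.0) [[0.4657, 0.1801, 0.03], [0.4662, 0.114, 0.03], [0.3662, 0.1127, 0.03], [0.3656, 0.1784, 0.03]] [0.4159 0.1463 0.03  ]
bot [ 0.62987718 -0.1650087 ] -79.64717829395596 right [ 0.6712832  -0.21024526] -167.0367058795444
corner [ 0.6395 -0.2176] panel [ 0.66  -0.163] origin [ 0.6412 -0.0607] grip pred [ 0.6396 -0.0518]
grip tri [[ 6.379e-01 -4.800e-02  1.843e-01  4.000e-04]]
proj of grip pred [[296.522645   196.13945846]] [[278.21983743 179.25920972]]
c [[326.9 196.6]] [[278.1 193.6]]
sp1 [[316.2 188.5]] [[268.1 198.8]]
sp2 [[334.2 185.4]] [[268.2 187.6]]
grtop [[300.7 193.9]] [[278.1 168. ]]
grbot [[292.5 198.3]] [[278.4 190.3]]
pc1 [[342.6 202.5]] [[286.5 185. ]]
pc2 [[339.3 185.8]] [[269.4 185.3]]
tote ((331.59576416015625, 267.8089904785156), (46.344112396240234, 66.82794189453125), 88.72696685791016) [[0.4898, -0.0615, 0.042], [0.496, -0.2934, 0.042], [0.3367, -0.2952, 0.042], [0.3312, -0.0655, 0.042]] [ 0.4134 -0.1789  0.042 ]
```

```bash
python3 -m inch '[489,530,103,86,60,489,530,103,86,60,489,530,103,86,60,489,530,103,86,60,489,530,103,86,60,489,530,103,86,60,489,530,103,86,60,489,530,103,86,60,489,530,103,86,60,489,530,103,86,60]' 25
python3 - <<'E'
from h import *
s=robot.read_state();R=cv2.Rodrigues(s['orientation'])[0];print(s['t'],s['tool_pos'],np.degrees(np.arctan2(R[1,1],R[0,1])))
E
```

```text
t: 1.23
tool_pos: [0.4308, -0.2761, 0.2571]
orientation: [2.289, 2.151, 0.0]
force: [0.0, -0.8, 0.3]
opening: 0.0559
gripper_force: 0.0
1.2333 [ 0.43082479 -0.27605893  0.25707903] -3.5492697794747814
```

```bash
python3 -m inch '[208,226,43,14,60,208,226,43,14,60,208,226,43,14,60,208,226,43,14,60,208,226,43,14,60,208,226,43,14,60,208,226,43,14,60,208,226,43,14,60,208,226,43,14,60,208,226,43,14,60]'
cat > st.py <<'E'
from h import *
s=robot.read_state();R=cv2.Rodrigues(s['orientation'])[0];T=s['tool_pos'];o=np.array([.6412,-.0605]);th=np.radians(-79.6)
ex=np.array([np.cos(th),np.sin(th)]);ey=np.array([-ex[1],ex[0]])
d=T[:2]-o
print('t %.2f'%s['t'],'tcp mm',(T*1e3).round(1),'yaw %.1f'%np.degrees(np.arctan2(R[1,1],R[0,1])),'jig',(d@ex*1e3).round(1),(d@ey*1e3).round(1),'F',s['force'].round(1),'op %.1f'%(s['opening']*1e3),s['gripper_force'])
E
python3 st.py
python3 - <<'E'
from h import *
a=grab('side'); cv2.imwrite('pics/s1.png',cv2.resize(a['image'][110:250,220:360],None,fx=4,fy=4))
E
```

```text
t: 2.07
tool_pos: [0.6382, -0.0507, 0.299]
orientation: [-2.014, -2.41, 0.001]
force: [-0.8, -0.8, 0.4]
opening: 0.0556
gripper_force: 0.0
t 2.07 tcp mm [638.2 -50.7 299. ] yaw 10.2 jig -10.1 -1.2 F [-0.8 -0.8  0.4] op 55.6 0.0
```

View pics/s1.png

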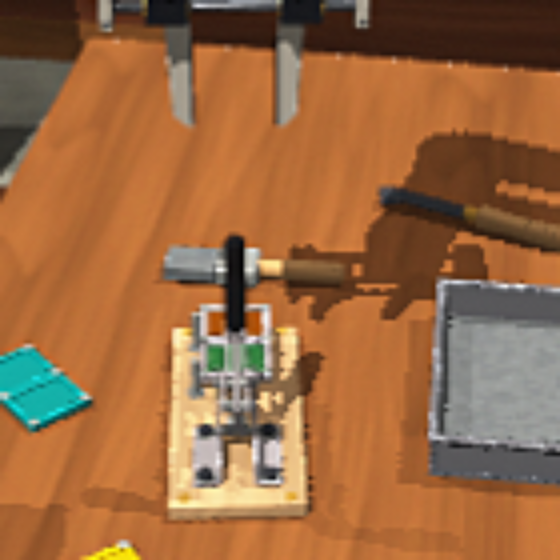

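The open fingers straddle the upright handle (side crop (234,120) vs handle (236,250)), so descend.

```bash
python3 -m inch '[1,0,-40,0,60,1,0,-80,0,60,1,0,-115,0,60,1,0,-132,0,60,1,0,-132,0,60,1,0,-132,0,0,1,0,-132,0,0,1,0,-132,0,0,1,0,-132,0,0,1,0,-132,0,0]' 25; python3 st.py
```

```text
t: 2.95
tool_pos: [0.6398, -0.052, 0.1694]
orientation: [2.016, 2.406, 0.002]
force: [-0.5, 0.7, 0.8]
opening: 0.0275
gripper_force: 0.0
t 2.95 tcp mm [639.8 -52.  169.4] yaw 10.1 jig -8.6 0.1 F [-0.5  0.7  0.8] op 27.5 0.0
```

```bash
python3 -m inch '[0,0,0,0,0,0,0,0,0,0,0,0,0,0,0,0,0,0,0,0]' 25; python3 st.py
python3 - <<'E'
import numpy as np
for t in [82,85,88,92,96,100,106,112,118,124,130,138,146,154,162,170,178,186,194,200,204]:
    a=np.radians(t);dx=95*np.cos(a)-13.4;dz=95*np.sin(a)-94.2
    print(t,[round(.1805*dx,1),round(-.9836*dx,1),round(dz,1)])
E
```

```text
t: 3.28
tool_pos: [0.6394, -0.0518, 0.1682]
orientation: [2.016, 2.408, 0.001]
force: [1.4, 0.7, 3.1]
opening: 0.0159
gripper_force: 25.0
t 3.28 tcp mm [639.4 -51.8 168.2] yaw 10.1 jig -8.9 -0.2 F [1.4 0.7 3.1] op 15.9 24.999176859855652
82 [np.float64(-0.0), np.float64(0.2), np.float64(-0.1)]
85 [np.float64(-0.9), np.float64(5.0), np.float64(0.4)]
88 [np.float64(-1.8), np.float64(9.9), np.float64(0.7)]
92 [np.float64(-3.0), np.float64(16.4), np.float64(0.7)]
96 [np.float64(-4.2), np.float64(22.9), np.float64(0.3)]
100 [np.float64(-5.4), np.float64(29.4), np.float64(-0.6)]
106 [np.float64(-7.1), np.float64(38.9), np.float64(-2.9)]
112 [np.float64(-8.8), np.float64(48.2), np.float64(-6.1)]
118 [np.float64(-10.5), np.float64(57.0), np.float64(-10.3)]
124 [np.float64(-12.0), np.float64(65.4), np.float64(-15.4)]
130 [np.float64(-13.4), np.float64(73.2), np.float64(-21.4)]
138 [np.float64(-15.2), np.float64(82.6), np.float64(-30.6)]
146 [np.float64(-16.6), np.float64(90.6), np.float64(-41.1)]
154 [np.float64(-17.8), np.float64(97.2), np.float64(-52.6)]
162 [np.float64(-18.7), np.float64(102.0), np.float64(-64.8)]
170 [np.float64(-19.3), np.float64(105.2), np.float64(-77.7)]
178 [np.float64(-19.6), np.float64(106.6), np.float64(-90.9)]
186 [np.float64(-19.5), np.float64(106.1), np.float64(-104.1)]
194 [np.float64(-19.1), np.float64(103.8), np.float64(-117.2)]
200 [np.float64(-18.5), np.float64(101.0), np.float64(-126.7)]
204 [np.float64(-18.1), np.float64(98.5), np.float64(-132.8)]
```

```bash
python3 -m inch '[-1,5,0,0,0,-2,10,1,0,0,-3,16,1,0,0,-4,23,0,0,0,-5,29,-1,0,0,-7,39,-3,0,0,-9,48,-6,0,0,-10,57,-10,0,0,-12,65,-15,0,0,-13,73,-21,0,0]'; python3 st.py
```

```text
t: 4.12
tool_pos: [0.6267, 0.0227, 0.1497]
orientation: [2.015, 2.408, 0.005]
force: [-6.7, 5.4, 14.8]
opening: 0.0154
gripper_force: 25.0
t 4.12 tcp mm [626.7  22.7 149.7] yaw 10.1 jig -84.5 0.8 F [-6.7  5.4 14.8] op 15.4 25.01624286174774
```

```bash
python3 -m inch '[-2,9,-9,0,0,-3,17,-20,0,0,-4,24,-31,0,0,-5,29,-43,0,0,-6,32,-56,0,0,-6,33,-69,0,0,-6,33,-83,0,0,-6,31,-96,0,0,-5,28,-105,0,0,-5,27,-109,0,0]'; python3 st.py; python3 -m inch '[0,0,0,0,0]'; python3 st.py
```

```text
t: 4.95
tool_pos: [0.6203, 0.0511, 0.0358]
orientation: [-2.014, -2.408, -0.004]
force: [3.8, 10.4, -0.9]
opening: 0.0156
gripper_force: 25.0
t 4.95 tcp mm [620.3  51.1  35.8] yaw 10.2 jig -113.6 -0.4 F [ 3.8 10.4 -0.9] op 15.6 24.995466470718384
t: 5.03
tool_pos: [0.6204, 0.0509, 0.0359]
orientation: [-2.014, -2.408, -0.003]
force: [4.5, 11.6, -2.4]
opening: 0.0156
gripper_force: 25.0
t 5.03 tcp mm [620.4  50.9  35.9] yaw 10.2 jig -113.4 -0.3 F [ 4.5 11.6 -2.4] op 15.6 24.998592138290405
```

```bash
python3 -m inch '[0,0,0,0,60,0,0,0,0,60,0,0,0,0,60,0,0,0,0,60,0,0,30,0,60,0,0,70,0,60,0,0,110,0,60,0,0,150,0,80,0,0,190,0,100,0,0,220,0,100]'; python3 st.py
python3 - <<'E'
from h import *
a=grab('side');b=grab('top'); i=cv2.resize(a['image'][150:250,220:320],(400,400));j=cv2.resize(b['image'][150:250,270:370],(400,400))
cv2.imwrite('pics/s2.png',np.hstack([i,j]))
E
```

```text
t: 5.87
tool_pos: [0.6213, 0.0479, 0.2618]
orientation: [2.016, 2.406, 0.003]
force: [0.6, 0.1, 1.5]
opening: 0.0712
gripper_force: 0.0
t 5.87 tcp mm [621.3  47.9 261.8] yaw 10.1 jig -110.2 0.0 F [0.6 0.1 1.5] op 71.2 0.0
```

View pics/s2.png

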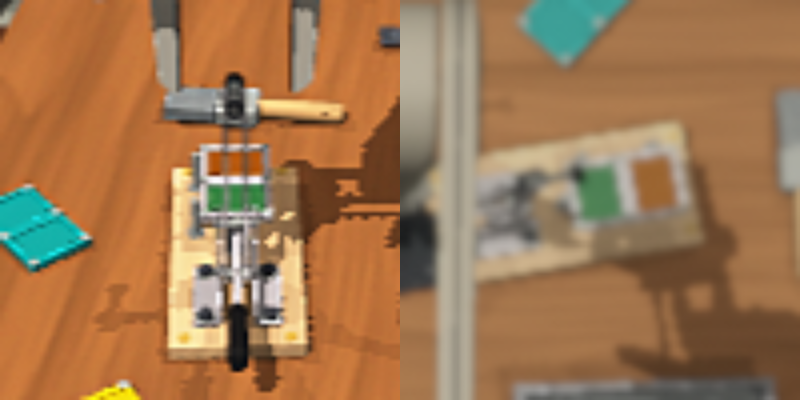

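```bash
python3 -m inch '[40,-219,0,0,100,40,-219,0,0,100,40,-219,0,0,100,40,-219,0,0,100,40,-219,0,0,100,40,-219,0,0,100,40,-219,-40,0,100,40,-219,-80,0,100,40,-219,-120,0,100,40,-219,-140,0,100]'; python3 -m inch '[0,0,0,0,100]'; python3 st.py
python3 - <<'E'
from h import *
a=grab('side');b=grab('top')
def c(I,r,lo=(8,120,60),hi=(18,255,255)):
    m=mask(I,lo,hi,r); M=cv2.moments(m,True); return np.array([M['m10'],M['m01']])/max(M['m00'],1),cv2.boundingRect(m)
# side-view pane bounds
for n,r,h in(('g',(262,180,300,207),GREEN),('a',(268,184,292,196),((8,150,60),(14,255,255)))):
    print(n,c(a['image'],r,*h))
o=np.array([.6412,-.0605]);th=np.radians(-79.6);ex=np.array([np.cos(th),np.sin(th)]);ey=np.array([-ex[1],ex[0]])
print(proj(a,[[*(o+.080*ex),.044],[*(o+.128*ex),.044]]))
i=cv2.resize(a['image'][110:230,220:340],(600,600));cv2.imwrite('pics/s3.png',i)
E
```

```text
t: 6.8
tool_pos: [0.6572, -0.1698, 0.1102]
orientation: [-2.013, -2.402, 0.005]
force: [-1.3, -0.5, -1.4]
opening: 0.0929
gripper_force: 0.0
t: 6.88
tool_pos: [0.6557, -0.1691, 0.1088]
orientation: [-2.01, -2.399, 0.007]
force: [0.2, 0.8, -0.7]
opening: 0.093
gripper_force: 0.0
t 6.88 tcp mm [ 655.7 -169.1  108.8] yaw 10.1 jig 109.4 -5.3 F [ 0.2  0.8 -0.7] op 93.0 0.0
g (array([278.59375, 198.8125 ]), (272, 196, 14, 7))
a (array([280.30827068, 188.21052632]), (268, 184, 24, 10))
[[278.22808772 198.88381922]
 [278.0332222  190.4616608 ]]
```

View pics/s3.png

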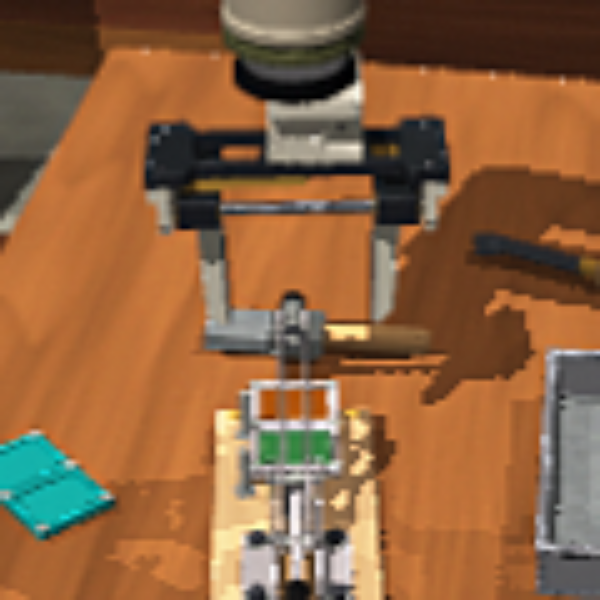

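The side crop shows the gripper centred over the panel's line (fingers at (215,290) and (385,290), panel (295,420)), the open arm in front. Correct laterally before descending.

```bash
python3 -m inch '[6,-2,0,0,100,6,-2,0,0,100,6,-2,0,0,100,6,-2,0,0,100]'; python3 st.py
```

```text
t: 7.32
tool_pos: [0.668, -0.1731, 0.1195]
orientation: [2.015, 2.406, 0.002]
force: [-1.0, 0.0, 0.3]
opening: 0.0931
gripper_force: 0.0
t 7.32 tcp mm [ 668.  -173.1  119.5] yaw 10.1 jig 115.6 6.0 F [-1.   0.   0.3] op 93.1 0.0
```

```bash
python3 -m inch '[-6,2,0,0,100,-6,2,-20,0,100,-6,2,-40,0,100,-6,2,-60,0,100,-6,2,-72,0,100,-6,2,-80,0,100,-6,2,-80,0,100,-6,2,-80,0,100,-6,2,-80,0,100]'; python3 st.py
```

```text
t: 8.07
tool_pos: [0.6618, -0.1711, 0.0391]
orientation: [2.016, 2.407, 0.001]
force: [-0.1, -0.8, 0.6]
opening: 0.0928
gripper_force: 0.0
t 8.07 tcp mm [ 661.8 -171.1   39.1] yaw 10.1 jig 112.5 0.3 F [-0.1 -0.8  0.6] op 92.8 0.0
```

```bash
python3 -m inch '[0,0,-1,0,40,0,0,-1,0,40,0,0,-1,0,40,0,0,-1,0,40,0,0,-1,0,40,0,0,-1,0,40,0,0,-1,0,40,0,0,-1,0,40]' 25; python3 st.py
```

```text
t: 8.73
tool_pos: [0.6608, -0.1708, 0.0364]
orientation: [-2.017, -2.408, 0.0]
force: [-0.9, 0.3, -0.1]
opening: 0.0439
gripper_force: 0.0
t 8.73 tcp mm [ 660.8 -170.8   36.4] yaw 10.1 jig 112.0 -0.7 F [-0.9  0.3 -0.1] op 43.9 0.0
```

```bash
python3 - <<'E'
from h import *
a=grab('side');b=grab('top'); i=cv2.resize(a['image'][130:230,230:330],(400,400),interpolation=cv2.INTER_CUBIC);j=cv2.resize(b['image'][150:250,270:370],(400,400))
cv2.imwrite('pics/s4.png',np.hstack([i,j]))
E
python3 st.py
```

```text
t 8.83 tcp mm [ 660.8 -170.7   36.4] yaw 10.1 jig 112.0 -0.7 F [0.1 0.2 0.5] op 38.3 0.0
```

View pics/s4.png

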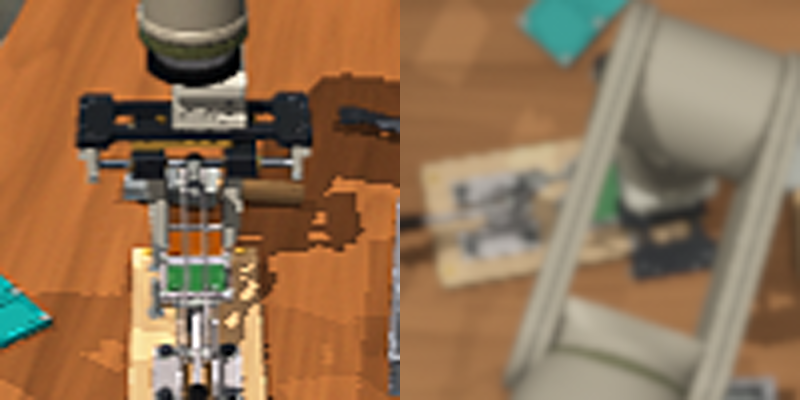

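Run:
```python
from h import *
a=grab('side');s=robot.read_state();print(s['opening'],s['tool_pos'])
o=np.array([.6412,-.0605]);th=np.radians(-79.6);ex=np.array([np.cos(th),np.sin(th)]);ey=np.array([-ex[1],ex[0]])
for x,y,z in[(112,19,37),(112,-19,37),(112,19,60),(112,-19,60),(112,30,37),(112,-30,37),(112,30,60),(112,-30,60),(112,30,48),(112,-30,48),(104,0,48)]:
    print((x,y,z),((proj(a,[[*(o+(x*ex+y*ey)/1e3),z/1e3]])[0]-[230,130])*4).round())
i=cv2.resize(a['image'][165:207,255:305],(800,672),interpolation=cv2.INTER_CUBIC)[:600];cv2.imwrite('pics/s5.png',i)
```

```text
0.03785937481070037 [ 0.66079179 -0.17075782  0.03643574]
(112, 19, 37) [170. 260.]
(112, -19, 37) [214. 259.]
(112, 19, 60) [170. 238.]
(112, -19, 60) [214. 238.]
(112, 30, 37) [158. 260.]
(112, -30, 37) [227. 259.]
(112, 30, 60) [157. 238.]
(112, -30, 60) [227. 237.]
(112, 30, 48) [157. 250.]
(112, -30, 48) [227. 249.]
(104, 0, 48) [192. 255.]
```

View pics/s5.png

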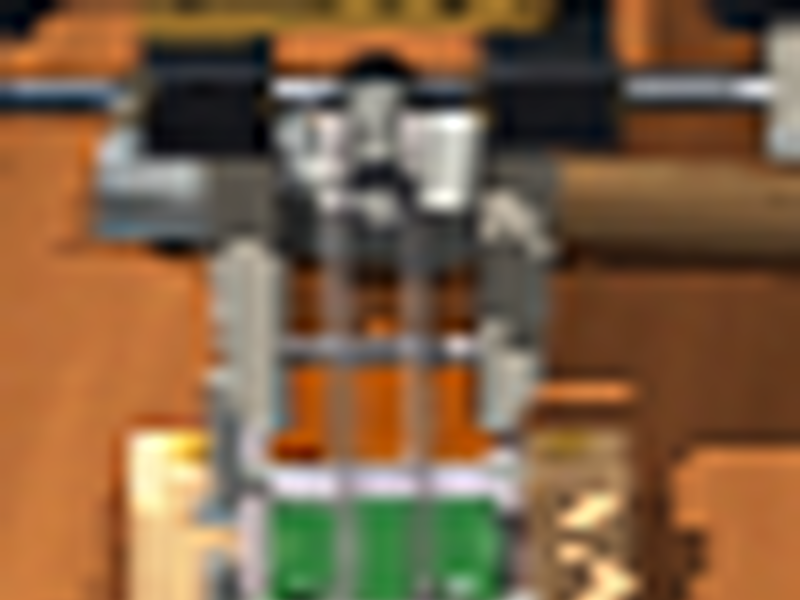

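Run:
```python
from h import *
a=grab('side')
ey=np.array([.9836,.1805])
for T,op,v in(((.6557,-.1691,.1088),93,174),((.6382,-.0507,.299),55.6,141.3),((.6213,.0479,.2618),71,150+90/4),((.6608,-.1707,.0364),38,191.9)):
    for sg in(1,-1):
        for dz in(0,.012): print(op,v,dz,proj(a,[[*(np.array(T[:2])+sg*ey*op/2e3),T[2]+dz]]).round(1))
```

```text
93 174 0 [[265.6 178.3]]
93 174 0.012 [[265.5 175.3]]
93 174 0 [[293.5 177.9]]
93 174 0.012 [[293.5 174.9]]
55.6 141.3 0 [[268.3 146.4]]
55.6 141.3 0.012 [[268.2 142.6]]
55.6 141.3 0 [[288.2 146.1]]
55.6 141.3 0.012 [[288.2 142.4]]
71 172.5 0 [[265.1 177.7]]
71 172.5 0.012 [[264.9 174. ]]
71 172.5 0 [[291.9 177.3]]
71 172.5 0.012 [[291.9 173.6]]
38 191.9 0 [[272.8 195.1]]
38 191.9 0.012 [[272.7 192.3]]
38 191.9 0 [[283.8 194.9]]
38 191.9 0.012 [[283.8 192.1]]
```

The crop shows fingertips ending about row 192 above the panel top: the tips stand ~14 mm above the nominal TCP when open, so the hand closed above the panel without touching. Reopen, go lower (TCP z≈25).

```bash
python3 -m inch '[0,0,4,0,100,0,0,4,0,100,0,0,4,0,100,0,0,4,0,100,0,0,4,0,100,0,0,4,0,100,0,0,4,0,100,0,0,4,0,100,0,0,4,0,100,0,0,4,0,100]' 25;  python3 -m inch '[0,0,-5,0,100,0,0,-10,0,100,0,0,-15,0,100,0,0,-15,0,100,0,0,-15,0,100]'; python3 st.py
```

```text
t: 9.77
tool_pos: [0.6608, -0.1707, 0.0404]
orientation: [-2.017, -2.408, 0.0]
force: [-0.4, -0.5, 0.2]
opening: 0.0927
gripper_force: 0.0
t: 10.18
tool_pos: [0.6601, -0.1705, 0.0244]
orientation: [-2.016, -2.407, 0.001]
force: [-0.2, -0.1, 0.2]
opening: 0.093
gripper_force: 0.0
t 10.18 tcp mm [ 660.1 -170.5   24.4] yaw 10.1 jig 111.6 -1.3 F [-0.2 -0.1  0.2] op 93.0 0.0
```

```bash
python3 -m inch '[1,0,0,0,40,1,0,0,0,40,1,0,0,0,40,1,0,0,0,40,1,0,0,0,40,1,0,0,0,40,1,0,0,0,40,1,0,0,0,40]' 20; python3 st.py
```

```text
t: 10.85
tool_pos: [0.6615, -0.1709, 0.0256]
orientation: [-2.017, -2.408, 0.001]
force: [-2.3, -0.9, 2.4]
opening: 0.0586
gripper_force: 20.0
t 10.85 tcp mm [ 661.5 -170.9   25.6] yaw 10.1 jig 112.2 0.1 F [-2.3 -0.9  2.4] op 58.6 20.00110387802124
```

```bash
python3 -m inch '[0,0,8,0,40,0,0,20,0,40,0,0,40,0,40,0,0,60,0,40,-20,0,65,0,40,-60,-5,65,-4,40,-100,-12,65,-9,40,-140,-12,65,-9,40,-180,-12,65,-9,40,-220,-12,65,-9,40]' 30; python3 -m inch '[-28,0,0,0,40,-28,0,0,0,40,-28,0,-20,0,40,-28,0,-40,0,40,-28,0,-60,0,40,-28,0,-75,0,40,-28,0,-75,0,40,-28,0,-75,0,40]'; python3 st.py
python3 - <<'E'
from h import *
b=grab('top');a=grab('side');np.save('/tmp/b.npy',a['image'])
i=cv2.resize(a['image'][150:250,310:410],(400,400));j=cv2.resize(b['image'][170:300,260:390],(400,400))
cv2.imwrite('pics/s6.png',np.hstack([i,j]))
E
```

```text
t: 11.68
tool_pos: [0.4406, -0.1827, 0.0914]
orientation: [2.199, 2.242, 0.001]
force: [-0.3, -1.1, -0.8]
opening: 0.0581
gripper_force: 30.0
t: 12.35
tool_pos: [0.4139, -0.1826, 0.0158]
orientation: [-2.199, -2.242, -0.0]
force: [0.1, 0.2, -0.4]
opening: 0.0581
gripper_force: 30.0
t 12.35 tcp mm [ 413.9 -182.6   15.8] yaw 1.1 jig 79.0 -245.6 F [ 0.1  0.2 -0.4] op 58.1 29.999405443668365
```

View pics/s6.png

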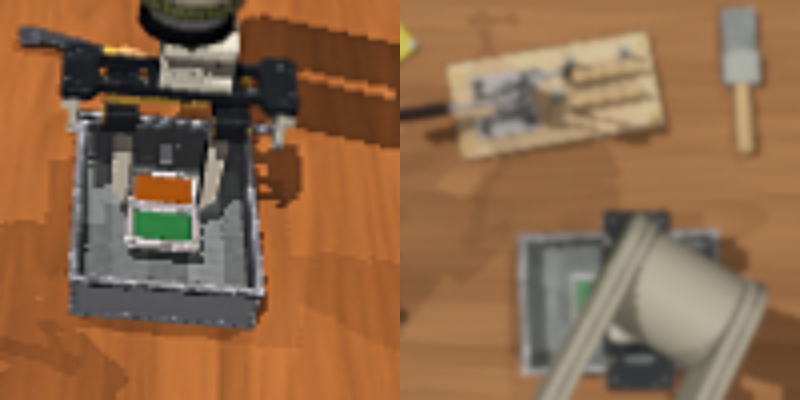

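The panel is held level over the tote floor (side crop (162,210)), the jig rails empty. Lower until contact.

```bash
python3 -m inch '[0,0,-8,0,40,0,0,-14,0,40,0,0,-19,0,40,0,0,-21,0,40,0,0,-22,0,40,0,0,-22,0,40]'|grep -E 'pos|force'; python3 -m inch '[0,0,-1,0,40,0,0,-2,0,40,0,0,-2,0,40]'|grep -E 'pos|force';python3 -m inch '[0,0,-1,0,40,0,0,-1,0,40]'|grep -E 'pos|force'
```

```text
tool_pos: [0.4135, -0.1826, -0.007]
force: [-0.1, -0.4, -1.6]
gripper_force: 30.0
tool_pos: [0.414, -0.1829, -0.0084]
force: [-0.1, -0.3, -1.6]
gripper_force: 30.0
tool_pos: [0.4141, -0.1829, -0.0086]
force: [-4.0, 2.8, 9.6]
gripper_force: 30.0
```

```bash
python3 -m inch '[0,0,0,0,80,0,0,0,0,80,0,0,0,0,80,0,0,0,0,80,0,0,10,0,80,0,0,30,0,80,0,0,60,0,80,0,0,100,0,100,0,0,140,0,100,0,0,140,0,100]'; python3 st.py
python3 - <<'E'
from h import *
a=grab('side')
I=a['image']
g,_=cen(mask(I,*GREEN,(325,180,380,235)));print('tote green side',g,plane(a,g,.010))
g,_=cen(mask(I,*GREEN,(310,255,380,310)));print('rest green',g)
E
```

```text
t: 14.2
tool_pos: [0.4182, -0.1853, 0.14]
orientation: [2.191, 2.234, 0.005]
force: [1.9, -1.4, 1.0]
opening: 0.0896
gripper_force: 0.0
t 14.20 tcp mm [ 418.2 -185.3  140. ] yaw 1.1 jig 82.5 -241.8 F [ 1.9 -1.4  1. ] op 89.6 0.0
tote green side [349.77777778 211.81111111] [[ 0.41173304 -0.14974053  0.01      ]]
rest green [354.56441718 274.32515337]
```

```bash
python3 -m inch '[6,40,0,7,100,6,80,0,14,100,6,120,0,21,100,6,160,0,28,100,6,200,0,35,100,6,240,0,42,100,6,280,0,49,100,6,310,0,56,100,6,332,0,63,100,6,332,0,70,100]'|grep t: ; python3 -m inch '[0,0,0,7,100,0,0,0,14,100,0,0,0,20,100,0,0,-20,20,100,0,0,-40,20,100,0,0,-60,20,100,0,0,-60,20,100,0,0,-60,20,100]'|grep t:; python3 st.py
```

```text
t: 15.08
t: 15.75
t 15.75 tcp mm [418.1 148.8  69.1] yaw 91.1 jig -246.2 -181.6 F [-0.3 -0.1  0. ] op 92.7 0.0
```

```bash
python3 -m inch '[6,-2,-15,0,100,6,-2,-30,0,100,6,-2,-45,0,100,6,-2,-57,0,100,6,-2,-62,0,100,6,-2,-62,0,100,6,-2,-62,0,100]'|grep force; python3 st.py;  python3 -m inch '[0,0,0,0,40,0,0,0,0,40,0,0,0,0,40,0,0,0,0,40,0,0,0,0,40,0,0,0,0,40,0,0,0,0,40,0,0,0,0,40]' 20 | grep force; python3 st.py
```

```text
force: [1.1, 0.2, 0.1]
gripper_force: 0.0
t 16.33 tcp mm [426.5 147.4   9.5] yaw 91.1 jig -243.2 -173.7 F [1.1 0.2 0.1] op 93.1 0.0
force: [-0.8, -0.3, 5.9]
gripper_force: 2.8
t 17.00 tcp mm [426.6 147.3   9.2] yaw 91.1 jig -243.2 -173.6 F [-0.8 -0.3  5.9] op 44.5 2.7632673550397158
```

```bash
python3 - <<'E'
from h import *
a=grab('side');I=a['image']
g,s=cen(mask(I,*GREEN,(310,255,380,310)));print('rest green',g,s)
i=cv2.resize(I[235:310,310:390],(800,750),interpolation=cv2.INTER_CUBIC)[100:700];cv2.imwrite('pics/s7.png',i)
print(((proj(a,[[.4265,.1473+.022,z] for z in(.009,.022,.03)]+[[.4265,.1473-.022,z] for z in(.009,.022,.03)])-[310,245])*10).round())
E
python3 st.py
```

```text
rest green [355.95384615 277.67692308] [348 270  15  12  65]
[[311. 386.]
 [316. 355.]
 [319. 336.]
 [318. 268.]
 [323. 238.]
 [326. 219.]]
t 17.05 tcp mm [426.6 147.3   9.1] yaw 91.1 jig -243.2 -173.6 F [ 0.3 -0.5  5.6] op 40.6 2.6919262669980526
```

View pics/s7.png

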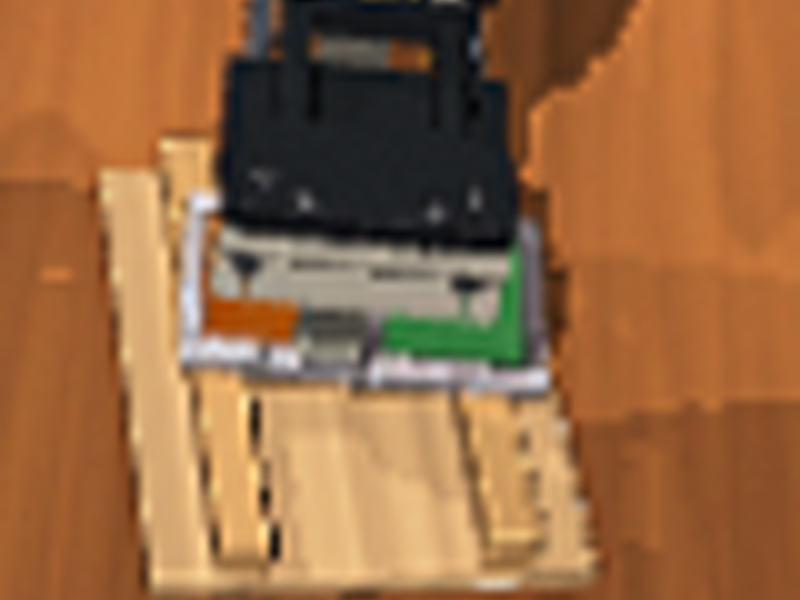

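The fingertip sits on top of the panel's +y edge (crop (335,340)); the panel is still on the rest. Lift, reopen, remeasure, go lower.

```bash
python3 -m inch '[0,0,6,0,100,0,0,6,0,100,0,0,6,0,100,0,0,6,0,100,0,0,6,0,100,0,0,6,0,100,0,0,6,0,100,0,0,6,0,100]' | grep force; python3 -m inch '[0,0,40,0,100,0,0,80,0,100,0,0,80,0,100]'|grep open; python3 st.py
python3 - <<'E'
from h import *
a=grab('side');I=a['image']
g,s=cen(mask(I,*GREEN,(310,255,380,310)));print('rest green',g,s,plane(a,g,.027))
m=mask(I,(0,0,140),(180,60,255),(310,255,380,310)); n,l,s,c=cv2.connectedComponentsWithStats(m);i=1+np.argmax(s[1:,4]);pts=np.argwhere(l==i)[:,::-1]
h=cv2.convexHull(pts.astype(np.float32));P=plane(a,h[:,0],.030)[:,:2].astype(np.float32);r=cv2.minAreaRect(P*1000);print(s[i],r)
E
```

```text
force: [-0.6, -0.3, 0.2]
gripper_force: 0.0
opening: 0.093
t 17.97 tcp mm [430.5 148.3 102.2] yaw 91.1 jig -243.4 -169.5 F [0.8 1.  0.8] op 93.0 0.0
rest green [355. 274.] [349 268  13  13 155] [[0.39063413 0.14434257 0.027     ]]
[328 264  37  20 245] ((416.23419189453125, 150.29803466796875), (100.18305206298828, 65.72282409667969), 2.3361287117004395)
```

```bash
python3 -m inch '[-2,0,-20,0,100,-2,0,-50,0,100,-2,0,-75,0,100,-2,0,-85,0,100,-2,0,-90,0,100,-2,0,-93,0,100,-2,0,-93,0,100,-2,0,-93,0,100]'|grep force; python3 st.py
```

```text
force: [0.3, 0.6, 0.6]
gripper_force: 0.0
t 18.68 tcp mm [424.9 147.5   2.6] yaw 91.1 jig -243.6 -175.2 F [0.3 0.6 0.6] op 93.0 0.0
```

```bash
python3 -m inch '[0,0,-1,0,40,0,0,-2,0,40,0,0,-2,0,40,0,0,-2,0,40,0,0,-2,0,40,0,0,-2,0,40,0,0,-2,0,40,0,0,-2,0,40]' 25 | grep force; python3 st.py
```

```text
force: [-0.3, -0.9, 2.0]
gripper_force: 25.0
t 19.35 tcp mm [ 4.239e+02  1.473e+02 -4.000e-01] yaw 91.1 jig -243.6 -176.2 F [-0.3 -0.9  2. ] op 59.4 24.985916018486023
```

```bash
python3 -m inch '[0,0,10,0,40,0,0,40,0,40,0,-20,80,-5,40,0,-60,95,-12,40,0,-100,95,-19,40,0,-140,95,-26,40,0,-180,95,-33,40,0,-220,95,-40,40,0,-260,95,-47,40,0,-300,95,-54,40]' 30 | grep t:; python3 -m inch '[0,-22,0,-7,40,0,-22,0,-14,40,0,-22,0,-21,40,30,-22,0,-27,40,70,-22,0,-27,40,70,-22,0,-27,40,70,-22,0,-27,40]'; python3 st.py
```

```text
t: 20.18
t: 20.77
tool_pos: [0.4941, -0.1744, 0.0933]
orientation: [-2.014, -2.407, 0.001]
force: [-0.5, -1.0, -2.7]
opening: 0.0597
gripper_force: 30.0
t 20.77 tcp mm [ 494.1 -174.4   93.3] yaw 10.2 jig 85.4 -165.2 F [-0.5 -1.  -2.7] op 59.7 29.98557597398758
```

Measure the held panel relative to the tool before entering.

Run:
```python
from h import *
a=grab('side');I=a['image'];s=robot.read_state();T=s['tool_pos']
zc=T[2]+.0264
g,st=cen(mask(I,*GREEN,(250,150,400,240)));print(g,st)
P=plane(a,g,zc)[0]; print('green c',P, 'rel tcp along ex',(P[:2]-T[:2])@np.array([.1805,-.9836]),(P[:2]-T[:2])@np.array([.9836,.1805]))
p=plane(a,[g],zc)
# reference: expected green centre is -24 mm from panel centre along ex
u=int(g[0]);col=I[140:240,u]; 
m=mask(I,(0,0,120),(180,60,255),(int(g[0])-15,int(g[1])-14,int(g[0])+15,int(g[1])+16))
for y in range(int(g[1])-14,int(g[1])+16):print(y,''.join('#' if v else '.' for v in m[y,int(g[0])-15:int(g[0])+15]), ''.join('G' if v else '.' for v in mask(I,*GREEN,(0,0,560,420))[y,int(g[0])-15:int(g[0])+15]))
print(int(g[0])-15)
```

```text
[349.77777778 211.81111111] [343 209  14   7  90]
green c [ 0.41984151 -0.01292743  0.12026205] rel tcp along ex -0.17210694260005102 -0.04326222342262964
197 ..........#################### ..............................
198 ...........########.########## ..............................
199 ........#..################### ..............................
200 ........#..............####### ..............................
201 ........#..............####### ..............................
202 ........#..............####### ..............................
203 ..#....##..............####### ..............................
204 #########..............####### ..............................
205 #########..............####### ..............................
206 #################......####### ..............................
207 ############################## ..............................
208 ######.###..################## ..............................
209 ######.##..............####### .........GGGGGGGGGGGG.G.......
210 #########..............####### .........GGGGGGGGGGGGGG.......
211 ######.##........
[... 338 characters left out ...]
##### ..............................
217 ########..#########.#####.#### ..............................
218 .###########......############ ..............................
219 #############.########..###### ..............................
220 .#####################.##.#### ..............................
221 .............##.############## ..............................
222 ......................#..##### ..............................
223 .............................. ..............................
224 .............................. ..............................
225 .............................. ..............................
226 .............................. ..............................
334
```

Run:
```python
from h import *
a=grab('side');I=a['image'];s=robot.read_state();T=s['tool_pos'];zc=T[2]+.0264
ex=np.array([.1805,-.9836])
q=proj(a,[[*(T[:2]-.016*ex),zc]])[0];print('pred green',q)
r=(int(q[0])-16,int(q[1])-12,int(q[0])+17,int(q[1])+14)
m=mask(I,(0,0,120),(180,60,255),r);g=mask(I,*GREEN,r)
for y in range(r[1],r[3]):print(y,''.join('G' if v else '#' if w else '.' for v,w in zip(g[y,r[0]:r[2]],m[y,r[0]:r[2]])))
print(r[0]); c,_=cen(g);P=plane(a,c,zc)[0];print(c,(P[:2]-T[:2])@ex,(P[:2]-T[:2])@[.9836,.1805])
for e in(-58,-60):print(e,proj(a,[[*(T[:2]+e/1e3*ex),zc-.004]])[0])
```

```text
pred green [329.205348   181.36450557]
169 ......#....................#####.
170 ...####....................####..
171 ...####.################...####..
172 ...####...............##...####..
173 ...#####..............##...####..
174 ...####................##..####..
175 ...####................##..###...
176 ...####................##..###...
177 ...####................##.####...
178 ...####.#.......###....##.####...
179 ...######################.###....
180 ....#########################....
181 .....#####GGGGGGGGGGGGGG####..###
182 ........##GGGGGGGGGGGGGG##.......
183 ........##GGGGGGGGGGGGGGG#.......
184 ........##GGGGGGGGGGGGGGG##......
185 ........###GGGGGGGGGGGGGG##......
186 ........##.GGGGGGGGGGGGGG##......
187 ........###......##########......
188 .........##################......
189 .........###################.....
190 ..............................#..
191 .................................
192 .................................
193 .................................
194 .................................
313
[330.  183.5] -0.02800974785573842 -0.0011812533053035118
-58 [330.64382673 190.01159017]
-60 [330.71842886 190.38546056]
```

```bash
python3 -m inch '[40,-1,0,0,40,80,-2,0,0,40,120,-2,0,0,40,150,-2,0,0,40,164,-2,0,0,40,164,-2,0,0,40,164,-2,-20,0,40,164,-2,-40,0,40,164,-2,-55,0,40,164,-2,-66,0,40]'|grep force; python3 -m inch '[0,0,0,0,40,0,0,0,0,40]'|grep force; python3 st.py
```

```text
force: [-0.7, -0.9, -1.8]
gripper_force: 30.0
force: [-0.9, -0.2, -1.5]
gripper_force: 30.0
t 21.87 tcp mm [ 656.8 -176.7   28.2] yaw 10.1 jig 117.1 -5.7 F [-0.9 -0.2 -1.5] op 59.4 29.985309541225433
```

Lower to rail contact by small steps.

```bash
python3 -m inch '[0,0,-4,0,40,0,0,-7,0,40,0,0,-7,0,40]'|grep -E 'pos|force:'; python3 -m inch '[0,0,-2,0,40,0,0,-2,0,40]'|grep -E 'pos|force:';python3 -m inch '[0,0,-1,0,40,0,0,-1,0,40]'|grep -E 'pos|force:'; python3 -m inch '[0,0,-1,0,40,0,0,-1,0,40]'|grep -E 'pos|force:'; python3 st.py
```

```text
tool_pos: [0.658, -0.1769, 0.0218]
force: [-0.8, -0.7, -2.0]
gripper_force: 30.0
tool_pos: [0.6579, -0.1768, 0.0195]
force: [-0.9, -0.1, -1.4]
gripper_force: 30.0
tool_pos: [0.6578, -0.1768, 0.0184]
force: [-0.2, -0.2, -0.8]
gripper_force: 30.0
tool_pos: [0.658, -0.1768, 0.0177]
force: [-0.3, -0.4, 0.4]
gripper_force: 30.0
t 22.62 tcp mm [ 658.  -176.8   17.7] yaw 10.1 jig 117.4 -4.5 F [-0.3 -0.4  0.4] op 59.7 29.985651075839996
```

```bash
python3 -m inch '[2,0,0,0,40,3,1,0,0,40,3,1,0,0,40]' 8|grep -E 'pos|force:'; python3 -m inch '[1,0,0,0,40,1,0,0,0,40]'|grep -E 'pos|force:';python3 -m inch '[1,0,0,0,40,1,0,0,0,40]'|grep -E 'pos|force:'; python3 -m inch '[1,0,0,0,40,1,0,0,0,40]'|grep -E 'pos|force:'; python3 st.py
```

```text
tool_pos: [0.6612, -0.1758, 0.0177]
force: [0.4, 0.6, 0.9]
gripper_force: 8.0
tool_pos: [0.662, -0.1758, 0.0177]
force: [-1.8, 0.5, 1.7]
gripper_force: 8.0
tool_pos: [0.6623, -0.1758, 0.0176]
force: [-4.9, 0.5, 5.7]
gripper_force: 8.0
tool_pos: [0.6624, -0.1758, 0.0175]
force: [-9.6, 1.2, 8.3]
gripper_force: 8.0
t 23.37 tcp mm [ 662.4 -175.8   17.5] yaw 10.1 jig 117.2 0.0 F [-9.6  1.2  8.3] op 59.6 7.990476004779339
```

```bash
python3 -m inch '[-1,2,0,0,40,-1,4,0,0,40,-1,4,0,0,40]' 15|grep -E 'pos|force:'; python3 -m inch '[0,2,0,0,40,0,2,0,0,40]'|grep -E 'pos|force:';python3 -m inch '[0,2,0,0,40,0,2,0,0,40]'|grep -E 'pos|force:'; python3 st.py
```

```text
tool_pos: [0.662, -0.1732, 0.0176]
force: [-5.4, -4.9, 2.2]
gripper_force: 15.0
tool_pos: [0.6618, -0.1717, 0.0176]
force: [-6.7, -6.1, 4.1]
gripper_force: 15.0
tool_pos: [0.6615, -0.1702, 0.0176]
force: [-8.0, -7.9, 4.8]
gripper_force: 15.0
t 23.95 tcp mm [ 661.5 -170.2   17.6] yaw 10.0 jig 111.6 0.2 F [-8.  -7.9  4.8] op 60.1 14.991770535707474
```

```bash
for i in 1 2; do :; done; python3 -m inch '[0,2,0,0,40,0,2,0,0,40]'|grep -E 'pos|force:'; python3 -m inch '[0,2,0,0,40,0,2,0,0,40]'|grep -E 'pos|force:'; python3 st.py
```

```text
tool_pos: [0.6612, -0.1686, 0.0175]
force: [-9.7, -9.9, 5.3]
gripper_force: 15.0
tool_pos: [0.661, -0.167, 0.0176]
force: [-11.2, -9.9, 6.0]
gripper_force: 15.0
t 24.28 tcp mm [ 661.  -167.    17.6] yaw 10.0 jig 108.3 0.2 F [-11.2  -9.9   6. ] op 59.8 15.00332459807396
```

Run:
```python
from h import *
a=grab('side');I=a['image'];I0=cv2.imread('pics/side0.png')
print(cen(mask(I,*GREEN,(262,180,300,210))))
r=(260,180,300,212)
for J in(I0,I):
    m=mask(J,(0,0,120),(180,60,255),r);g=mask(J,*GREEN,r)
    for y in range(r[1],r[3]):print(y,''.join('G' if v else '#' if w else '.' for v,w in zip(g[y,r[0]:r[2]],m[y,r[0]:r[2]])))
ex=np.array([.1805,-.9836]);o=np.array([.6412,-.0605])
for x in(54,57,60,64): print(x,proj(a,[[*(o+x/1e3*ex),.040],[*(o+x/1e3*ex),.048]]).round(1).tolist())
```

```text
(array([273.375, 198.75 ]), array([272, 196,   4,   7,  24], dtype=int32))
180 ..............##........................
181 ........................................
182 ........................................
183 ........................................
184 ........................................
185 ........................................
186 ..........######.....######.............
187 ..........######.....###.##.............
188 ........####..............##............
189 ........#.##..............##............
190 ........#.##..............##............
191 ..........##..............##............
192 ..........##..............##............
193 ..........##....#...#.....##............
194 ........#.#######.#..#######............
195 ........#...################............
196 .......##.##...######.GGGG##............
197 .......#####GGGG#####.GGGG##............
198 ..........##GGGG#.####GGGG##............
199 ........#.##GGGG######GGGG##............
200 ........####GGGG######GGGG##............
201 ..........##GGGG#####.G.GG##............
202 ..........##GG.########.G.##...
[... 1298 characters left out ...]
GG..............
200 ........#.##GGGG#.GGG.GGGG..............
201 ..........##GGGG#GGGG#.#GG..............
202 .........###G#.##.GG...#.G##............
203 ..........##############.###............
204 ........#.####.##.####....##............
205 ........#....#.##########...............
206 ........#......####..##.................
207 .......##.#..........##.................
208 .......##..........####.................
209 ........#.........#####.................
210 ..............##..####.##...............
211 ..................##.#..................
54 [[278.4, 204.6], [278.3, 202.7]]
57 [[278.3, 204.0], [278.3, 202.1]]
60 [[278.3, 203.5], [278.3, 201.6]]
64 [[278.3, 202.7], [278.3, 200.9]]
```

```bash
python3 -m inch '[0,0,0,0,60,0,0,0,0,80,0,0,0,0,100,0,0,0,0,100,-2,-4,0,0,100,-2,-10,0,0,100,-2,-10,0,0,100,-2,-10,20,0,100,-2,-10,50,0,100,-2,-10,50,0,100]'|grep -E 'pos|force:'; python3 st.py
```

```text
tool_pos: [0.6643, -0.1751, 0.074]
force: [1.3, -0.1, 2.1]
gripper_force: 0.0
t 25.17 tcp mm [ 664.3 -175.1   74. ] yaw 10.1 jig 116.9 2.1 F [ 1.3 -0.1  2.1] op 93.1 0.0
```

```bash
python3 -m inch '[5,-33,0,0,0,10,-67,0,0,0,10,-67,0,0,0,10,-67,0,0,0,10,-67,0,0,0,10,-67,0,0,0,10,-67,0,0,0,10,-67,0,0,0,10,-67,0,0,0,10,-67,0,0,0]' 20|grep -E 'open'; python3 -m inch '[0,0,-15,0,0,0,0,-30,0,0,0,0,-35,0,0,0,0,-35,0,0]'|grep open; python3 st.py
```

```text
opening: 0.0309
opening: 0.0043
t 26.33 tcp mm [ 668.2 -239.6   28. ] yaw 10.1 jig 181.1 -5.8 F [-0.7 -0.4  0. ] op 4.3 0.0
```

```bash
python3 -m inch '[0,0,6,0,0,0,0,6,0,0,0,0,6,0,0]'|grep open; python3 st.py
```

```text
opening: 0.0006
t 26.58 tcp mm [ 671.9 -241.3   40.2] yaw 10.1 jig 183.4 -2.4 F [ 0.8  0.1 -0.3] op 0.6 0.0
```

```bash
python3 -m inch '[2,0,-2,0,0,0,10,-3,0,0,-1,16,-3,0,0,-1,16,-3,0,0]'|grep -E 'pos|force:'; python3 -m inch '[0,3,0,0,0,-1,3,0,0,0]'|grep -E 'pos|force:'; python3 -m inch '[0,2,0,0,0,0,2,0,0,0]'|grep -E 'pos|force:'; python3 st.py
```

```text
tool_pos: [0.6695, -0.2227, 0.0351]
force: [-0.7, 0.3, -0.5]
gripper_force: 0.0
tool_pos: [0.6689, -0.221, 0.0355]
force: [0.9, -0.0, -0.3]
gripper_force: 0.0
tool_pos: [0.6688, -0.2195, 0.0356]
force: [0.0, 0.7, 0.5]
gripper_force: 0.0
t 27.25 tcp mm [ 668.8 -219.5   35.6] yaw 10.1 jig 161.4 -1.5 F [0.  0.7 0.5] op 0.7 0.0
```

```bash
python3 -m inch '[0,2,0,0,0,0,2,0,0,0]'|grep -E 'pos|force:'; python3 -m inch '[0,2,0,0,0,0,2,0,0,0]'|grep -E 'pos|force:'; python3 -m inch '[0,1,0,0,0,0,1,0,0,0]'|grep -E 'pos|force:'; python3 -m inch '[0,1,0,0,0,0,1,0,0,0]'|grep -E 'pos|force:'; python3 st.py
```

```text
tool_pos: [0.6688, -0.2176, 0.0355]
force: [0.4, -0.0, 0.3]
gripper_force: 0.0
tool_pos: [0.6688, -0.2155, 0.0354]
force: [-0.1, 0.6, -0.0]
gripper_force: 0.0
tool_pos: [0.6688, -0.2146, 0.0354]
force: [-0.2, 0.2, -0.2]
gripper_force: 0.0
tool_pos: [0.6688, -0.2136, 0.0354]
force: [-0.2, -0.8, 0.3]
gripper_force: 0.0
t 27.92 tcp mm [ 668.8 -213.6   35.4] yaw 10.1 jig 155.6 -0.5 F [-0.2 -0.8  0.3] op 0.2 0.0
```

Shut tips evidently stand ~21 mm above the nominal TCP too, passing over the panel; back off and go lower.

```bash
python3 -m inch '[2,-10,0,0,0,3,-20,0,0,0,3,-20,0,0,0,3,-20,-10,0,0,3,-20,-18,0,0,3,-20,-18,0,0,3,-20,-18,0,0]'|grep -E 'pos|force:'; python3 st.py; python3 -m inch '[-1,5,0,0,0,-2,9,0,0,0,-2,9,0,0,0]'|grep -E 'pos|force:'; python3 -m inch '[0,2,0,0,0,0,2,0,0,0]'|grep -E 'pos|force:';  python3 -m inch '[0,2,0,0,0,0,2,0,0,0]'|grep -E 'pos|force:'; python3 st.py
```

```text
tool_pos: [0.6705, -0.233, 0.0155]
force: [-0.3, -0.2, 0.3]
gripper_force: 0.0
t 28.50 tcp mm [ 670.5 -233.    15.5] yaw 10.1 jig 175.0 -2.3 F [-0.3 -0.2  0.3] op 0.2 0.0
tool_pos: [0.67, -0.2235, 0.0178]
force: [-0.9, 0.3, -0.6]
gripper_force: 0.0
tool_pos: [0.6701, -0.2223, 0.0179]
force: [0.5, -0.4, 0.2]
gripper_force: 0.0
tool_pos: [0.6699, -0.2205, 0.0176]
force: [0.3, -0.1, -0.1]
gripper_force: 0.0
t 29.08 tcp mm [ 669.9 -220.5   17.6] yaw 10.1 jig 162.5 -0.6 F [ 0.3 -0.1 -0.1] op 0.2 0.0
```

```bash
python3 -m inch '[0,1,0,0,0,0,1,0,0,0]'|grep -E 'pos|force:'; python3 -m inch '[0,1,0,0,0,0,1,0,0,0]'|grep -E 'pos|force:';  python3 -m inch '[0,1,0,0,0,0,1,0,0,0]'|grep -E 'pos|force:'; python3 -m inch '[0,1,0,0,0,0,1,0,0,0]'|grep -E 'pos|force:';python3 st.py
```

```text
tool_pos: [0.6698, -0.2197, 0.0175]
force: [0.8, 0.1, 0.4]
gripper_force: 0.0
tool_pos: [0.6698, -0.2187, 0.0174]
force: [-0.1, 0.5, -0.0]
gripper_force: 0.0
tool_pos: [0.6697, -0.2179, 0.0174]
force: [-0.3, 0.1, 0.8]
gripper_force: 0.2
tool_pos: [0.6697, -0.2174, 0.0175]
force: [0.4, -2.8, -0.9]
gripper_force: 1.9
t 29.75 tcp mm [ 669.7 -217.4   17.5] yaw 10.1 jig 159.5 -0.3 F [ 0.4 -2.8 -0.9] op 0.4 1.8813502974808216
```

```bash
python3 -m inch '[0,1,0,0,0,0,1,0,0,0]'|grep -E 'pos|force:'; python3 -m inch '[0,1,0,0,0,0,1,0,0,0]'|grep -E 'pos|force:';  python3 -m inch '[0,1,0,0,0,0,1,0,0,0]'|grep -E 'pos|force:'; python3 -m inch '[0,1,0,0,0,0,1,0,0,0]'|grep -E 'pos|force:'
```

```text
tool_pos: [0.6698, -0.2173, 0.0177]
force: [-0.4, -7.5, -1.1]
gripper_force: 3.5
tool_pos: [0.6698, -0.2172, 0.0178]
force: [0.1, -9.5, -0.9]
gripper_force: 4.9
tool_pos: [0.6698, -0.2172, 0.0179]
force: [-1.1, -12.7, -2.2]
gripper_force: 6.4
tool_pos: [0.6698, -0.2171, 0.0181]
force: [-0.4, -15.3, -2.2]
gripper_force: 7.8
```

```bash
python3 -m inch '[2,-12,0,0,0,4,-25,0,0,0,-30,-32,0,0,0,-68,-38,0,0,0,-74,-4,0,0,0,-78,31,0,0,0,-78,31,0,0,0,-78,31,0,0,0,-78,31,0,0,0]'|grep -E 'pos|force:'; python3 st.py; python3 -m inch '[8,1,0,0,0,15,3,0,0,0,15,3,0,0,0,15,3,0,0,0]'|grep -E 'pos|force:'; python3 st.py
```

```text
tool_pos: [0.5924, -0.1822, 0.0179]
force: [0.2, 0.8, 0.0]
gripper_force: 0.0
t 31.17 tcp mm [ 592.4 -182.2   17.9] yaw 10.1 jig 110.9 -69.9 F [0.2 0.8 0. ] op 0.9 0.0
tool_pos: [0.6076, -0.1792, 0.0174]
force: [-0.1, -1.2, -0.2]
gripper_force: 0.0
t 31.50 tcp mm [ 607.6 -179.2   17.4] yaw 10.1 jig 110.6 -54.5 F [-0.1 -1.2 -0.2] op 0.4 0.0
```

```bash
python3 -m inch '[3,0,0,0,0,4,1,0,0,0,4,1,0,0,0]'|grep -E 'pos|force:'; python3 -m inch '[2,0,0,0,0,2,0,0,0,0]'|grep -E 'pos|force:'; python3 -m inch '[2,0,0,0,0,2,0,0,0,0]'|grep -E 'pos|force:';python3 -m inch '[2,0,0,0,0,2,0,0,0,0]'|grep -E 'pos|force:'
```

```text
tool_pos: [0.6109, -0.1777, 0.0173]
force: [0.6, 0.6, 0.3]
gripper_force: 0.0
tool_pos: [0.613, -0.1778, 0.0175]
force: [-0.8, -0.3, 0.0]
gripper_force: 0.0
tool_pos: [0.6151, -0.1778, 0.0176]
force: [-0.1, -0.1, -1.0]
gripper_force: 0.0
tool_pos: [0.6171, -0.1778, 0.0175]
force: [-0.0, -0.3, 0.1]
gripper_force: 0.0
```

```bash
python3 -m inch '[2,0,0,0,0,2,0,0,0,0]'|grep -E 'pos|force:'; python3 -m inch '[2,0,0,0,0,2,0,0,0,0]'|grep -E 'pos|force:'; python3 -m inch '[2,0,0,0,0,2,0,0,0,0]'|grep -E 'pos|force:';python3 -m inch '[1,0,0,0,0,1,0,0,0,0]'|grep -E 'pos|force:'; python3 st.py
```

```text
tool_pos: [0.6177, -0.1778, 0.0173]
force: [-5.4, -0.1, 3.8]
gripper_force: 3.1
tool_pos: [0.6179, -0.1779, 0.0171]
force: [-15.0, 0.4, 9.3]
gripper_force: 7.4
tool_pos: [0.6181, -0.1779, 0.017]
force: [-22.2, 0.4, 17.1]
gripper_force: 12.0
tool_pos: [0.6181, -0.1779, 0.0169]
force: [-27.7, 0.7, 20.2]
gripper_force: 14.3
t 32.92 tcp mm [ 618.1 -177.9   16.9] yaw 10.1 jig 111.3 -43.9 F [-27.7   0.7  20.2] op 0.6 14.270054250955582
```

```bash
python3 -m inch '[-15,-2,0,0,0,-27,-4,0,0,0,-27,-4,20,0,30,-27,-4,60,0,60,-27,-4,100,0,60,-27,-4,140,0,60,-27,-4,180,0,60,-27,-4,220,0,60,-27,-4,240,0,60,-27,-4,240,0,60]'|grep -E 'pos'; python3 -m inch '[5,38,0,0,60,10,76,0,0,60,14,114,0,0,60,17,152,0,0,60,20,190,0,0,60,22,230,0,0,60,22,230,0,0,60,22,230,0,0,60,22,230,0,0,60]'|grep pos; python3 st.py
```

```text
tool_pos: [0.5997, -0.1829, 0.2655]
tool_pos: [0.6186, 0.0482, 0.2567]
t 34.50 tcp mm [618.6  48.2 256.7] yaw 10.2 jig -111.0 -2.7 F [0.1 0.2 0.3] op 56.0 0.0
```

```bash
python3 -m inch '[3,-1,-40,0,60,3,-1,-80,0,60,3,-1,-120,0,60,3,-1,-160,0,60,3,-1,-195,0,60,3,-1,-215,0,60,3,-1,-229,0,60,3,-1,-229,0,60,3,-1,-229,0,60]' 25|grep -E 'pos|force'; python3 st.py;  python3 -m inch '[0,0,0,0,0,0,0,0,0,0,0,0,0,0,0,0,0,0,0,0,0,0,0,0,0,0,0,0,0,0,0,0,0,0,0,0,0,0,0,0,0,0,0,0,0]' 25|grep force; python3 st.py
```

```text
tool_pos: [0.6218, 0.0462, 0.0285]
force: [-0.3, -0.0, 1.1]
gripper_force: 0.0
t 35.25 tcp mm [621.8  46.2  28.5] yaw 10.0 jig -108.4 0.2 F [-0.3 -0.   1.1] op 55.5 0.0
force: [0.1, -0.3, 0.6]
gripper_force: 25.0
t 36.00 tcp mm [621.9  47.2  28.6] yaw 10.1 jig -109.4 0.5 F [ 0.1 -0.3  0.6] op 15.5 25.00033736228943
```

```bash
python3 -m inch '[-1,4,12,0,0,-1,7,25,0,0,-1,7,38,0,0,-1,6,51,0,0,-1,3,63,0,0,0,-1,76,0,0,1,-7,87,0,0,3,-15,97,0,0,4,-24,107,0,0,6,-33,113,0,0]' 30|grep -E 'force'; python3 st.py
```

```text
force: [2.7, 2.2, -6.8]
gripper_force: 30.0
t 36.83 tcp mm [627.8  14.  141.9] yaw 10.1 jig -75.7 0.3 F [ 2.7  2.2 -6.8] op 15.9 29.998451471328735
```

```bash
python3 -m inch '[2,-10,6,0,0,3,-18,10,0,0,5,-26,12,0,0,6,-32,14,0,0,7,-38,15,0,0,8,-45,16,0,0,9,-51,16,0,0,11,-58,16,0,0,12,-64,15,0,0,12,-68,15,0,0]' 30|grep -E 'force'; python3 st.py
```

```text
force: [1.3, 8.9, -8.0]
gripper_force: 29.9
t 37.67 tcp mm [639.2 -53.  155.7] yaw 10.1 jig -7.8 -0.6 F [ 1.3  8.9 -8. ] op 15.6 29.92957226360886
```

```bash
python3 -m inch '[1,-3,0,0,0,1,-3,0,0,0]'|grep force:; python3 st.py; python3 -m inch '[1,-4,0,0,0,1,-4,0,0,0]'|grep force:; python3 st.py
```

```text
force: [1.3, 5.5, -8.5]
gripper_force: 30.0
t 37.83 tcp mm [639.8 -56.5 154.9] yaw 10.1 jig -4.2 -0.6 F [ 1.3  5.5 -8.5] op 15.0 29.977365661252406
force: [1.6, 5.4, -11.2]
gripper_force: 30.0
t 38.00 tcp mm [640.3 -60.3 153.9] yaw 10.1 jig -0.3 -0.9 F [  1.6   5.4 -11.2] op 15.2 29.961925260722637
```

```bash
python3 -m inch '[0,0,0,0,60,0,0,0,0,60,0,0,0,0,60,0,0,0,0,60,0,0,0,0,60,0,0,30,0,60,0,0,70,0,60,0,0,110,0,60,0,0,110,0,60]'|grep force:; python3 st.py
python3 - <<'E'
from h import *
a=grab('side');I=a['image']
for J in(cv2.imread('pics/side0.png'),I):
    m=mask(J,(0,0,0),(180,255,45),(265,155,300,205));ys,xs=np.where(m);print([(y,xs[ys==y].min(),xs[ys==y].max()) for y in range(160,205) if (ys==y).any()])
E
```

```text
force: [0.9, 0.2, 1.8]
gripper_force: 0.0
t 38.75 tcp mm [645.4 -61.6 277.7] yaw 10.1 jig 1.8 3.9 F [0.9 0.2 1.8] op 55.9 0.0
[(169, np.int64(278), np.int64(279)), (170, np.int64(277), np.int64(280)), (171, np.int64(277), np.int64(280)), (172, np.int64(277), np.int64(280)), (173, np.int64(277), np.int64(280)), (174, np.int64(277), np.int64(280)), (175, np.int64(277), np.int64(280)), (176, np.int64(277), np.int64(280)), (177, np.int64(277), np.int64(280)), (178, np.int64(277), np.int64(280)), (179, np.int64(277), np.int64(287)), (180, np.int64(265), np.int64(298)), (181, np.int64(276), np.int64(281)), (182, np.int64(277), np.int64(280)), (183, np.int64(277), np.int64(280)), (184, np.int64(277), np.int64(280)), (185, np.int64(277), np.int64(280)), (186, np.int64(277), np.int64(280)), (187, np.int64(277), np.int64(280)), (188, np.int64(277), np.int64(280)), (189, np.int64(277), np.int64(280)), (190, np.int64(277), np.int64(280)), (191, np.int64(277), np.int64(280)), (192, np.int64(278), np.int64(279))]
[(170, np.int64(277), np.int64(279)), (171, np.int64(277), np.int64(280)), (172, np.int64(277), np.int64(280)), (173, np.int64(277), np.int64(280)), (174, np.int64(277), np.int64(280)), (175, np.int64(277), np.int64(280)), (176, np.int64(277), np.int64(280)), (177, np.int64(277), np.int64(280)), (178, np.int64(277), np.int64(280)), (179, np.int64(277), np.int64(286)), (180, np.int64(265), np.int64(289)), (181, np.int64(276), np.int64(290)), (182, np.int64(277), np.int64(280)), (183, np.int64(277), np.int64(280)), (184, np.int64(277), np.int64(280)), (185, np.int64(277), np.int64(280)), (186, np.int64(277), np.int64(280)), (187, np.int64(277), np.int64(280)), (188, np.int64(277), np.int64(280)), (189, np.int64(277), np.int64(280)), (190, np.int64(277), np.int64(280)), (191, np.int64(277), np.int64(280)), (192, np.int64(277), np.int64(280)), (193, np.int64(278), np.int64(279))]
```

Handle is about a pixel short of where it started, so push it onto its stop with shut fingers from behind.

```bash
python3 -m inch '[-9,50,0,0,0,-9,50,0,0,0,-9,50,0,0,0,-9,50,0,0,0,-9,50,0,0,0,-9,50,0,0,0,-9,50,0,0,0,-9,50,0,0,0,-9,50,0,0,0,-9,50,0,0,0]'|grep open; python3 st.py; python3 -m inch '[0,0,-30,0,0,0,0,-65,0,0,0,0,-95,0,0,0,0,-105,0,0,0,0,-105,0,0,0,0,-105,0,0]'|grep force:; python3 st.py
```

```text
opening: 0.0009
t 39.63 tcp mm [632.8 -11.1 266.4] yaw 10.1 jig -50.1 0.7 F [ 0.2 -0.1 -0.2] op 0.9 0.0
force: [-0.2, -0.5, 0.4]
gripper_force: 0.0
t 40.13 tcp mm [632.9 -10.8 162.1] yaw 10.1 jig -50.4 0.8 F [-0.2 -0.5  0.4] op 0.4 0.0
```

```bash
python3 -m inch '[1,-8,0,0,0,3,-16,0,0,0,3,-16,0,0,0]'|grep -E 'pos|force:'; python3 -m inch '[0,-3,0,0,0,1,-3,0,0,0]'|grep -E 'pos|force:'; python3 -m inch '[0,-3,0,0,0,1,-3,0,0,0]'|grep -E 'pos|force:'; python3 -m inch '[0,-3,0,0,0,1,-3,0,0,0]'|grep -E 'pos|force:'; python3 st.py
```

```text
tool_pos: [0.6375, -0.0287, 0.1641]
force: [-0.5, 0.4, -0.5]
gripper_force: 0.1
tool_pos: [0.6379, -0.0295, 0.1636]
force: [-2.1, 4.7, 5.7]
gripper_force: 3.2
tool_pos: [0.6384, -0.0304, 0.1635]
force: [-3.8, 10.3, 8.1]
gripper_force: 6.9
tool_pos: [0.6388, -0.0313, 0.1634]
force: [-7.5, 19.0, 10.7]
gripper_force: 10.8
t 40.88 tcp mm [638.8 -31.3 163.4] yaw 10.2 jig -29.2 2.9 F [-7.5 19.  10.7] op 0.5 10.82753892056644
```

```bash
python3 -m inch '[-1,-3,0,0,0,-1,-3,0,0,0]'|grep -E 'pos|force:'; python3 -m inch '[-1,-2,0,0,0,-1,-2,0,0,0]'|grep -E 'pos|force:'; python3 st.py; python3 -m inch '[0,12,0,0,0,-2,30,0,0,0,-2,30,30,0,0,-2,30,70,0,0,-2,30,110,0,0,-2,70,110,0,0,-2,110,110,0,0,-2,110,110,0,0]'|grep force:
python3 - <<'E'
from h import *
a=grab('side');b=grab('top');I=a['image']
m=mask(I,(0,0,0),(180,255,45),(265,155,300,205));ys,xs=np.where(m);print([(int(y),int(xs[ys==y].min()),int(xs[ys==y].max())) for y in range(160,205) if (ys==y).any()])
A0=cv2.imread('pics/top0.png');A=b['image']
for J in(A0,A):
    m=mask(J,(0,0,0),(180,255,50),(276,180,325,215));M=cv2.moments(m,True);print('top grip',M['m00'],M['m10']/max(M['m00'],1),M['m01']/max(M['m00'],1))
    for y in range(192,202): print(''.join('#' if v else '.' for v in m[y,285:305]))
E
python3 st.py
```

```text
tool_pos: [0.638, -0.0322, 0.1635]
force: [-4.7, 25.1, 9.4]
gripper_force: 13.7
tool_pos: [0.6374, -0.0329, 0.1636]
force: [-2.8, 28.5, 9.7]
gripper_force: 15.5
t 41.22 tcp mm [637.4 -32.9 163.6] yaw 10.4 jig -27.9 1.3 F [-2.8 28.5  9.7] op 0.2 15.522806737571955
force: [-0.8, -0.0, -1.3]
gripper_force: 0.0
[(162, 271, 271), (163, 271, 271), (164, 271, 271), (165, 271, 271), (169, 278, 279), (170, 278, 280), (171, 278, 280), (172, 278, 280), (173, 277, 280), (174, 277, 280), (175, 277, 280), (176, 277, 280), (177, 277, 280), (178, 277, 280), (179, 277, 287), (180, 265, 298), (181, 276, 281), (182, 277, 280), (183, 277, 280), (184, 277, 280), (185, 277, 280), (186, 277, 280), (187, 277, 280), (188, 277, 280), (189, 277, 280), (190, 277, 280), (191, 277, 280), (192, 277, 279)]
top grip 22.0 294.77272727272725 196.8181818181818
....................
....................
..............#.....
...........####.....
.........####.......
.......#####........
......#####.........
.......###..........
....................
....................
top grip 22.0 294.77272727272725 196.8181818181818
....................
....................
..............#.....
...........####.....
.........####.......
.......#####........
......#####.........
.......###..........
....................
....................
t 41.98 tcp mm [634.8  70.5 271.9] yaw 10.3 jig -130.0 17.3 F [ 0.5 -0.1 -0.1] op 0.7 0.0
```

Run:
```python
from h import *
a=grab('side');b=grab('top')
for J,K,r in((cv2.imread('pics/top0.png'),b['image'],(306,180,348,212)),(cv2.imread('pics/side0.png'),a['image'],(262,182,296,208))):
    L=[mask(i,(0,0,120),(180,60,255),r) for i in(J,K)]
    for y in range(r[1],r[3]):print('   '.join(''.join('#' if v else '.' for v in m[y,r[0]:r[2]]) for m in L))
A=b['image'];m=mask(A,(0,0,120),(180,60,255),(306,180,348,212))
def ln(J):
    m=mask(J,(0,0,120),(180,60,255),(308,180,346,212))
    bot=np.array([np.where(m[:,x])[0].max() for x in range(315,341)]);rt=np.array([np.where(m[y])[0].max() for y in range(188,202)]);return bot.mean(),rt.mean(),np.polyfit(range(26),bot,1)[0]
print(ln(cv2.imread('pics/top0.png')),ln(A))
for n,r in(('g',(300,240,372,298)),):
    print(cen(mask(A,*GREEN,r)))
d=np.abs(A.astype(int)-cv2.imread('pics/top0.png')).max(2)
for n,(x,y) in dict(jar=(178,201),pliers=(153,258),brush=(371,195),knife=(407,254),y1=(250,180),y2=(227,212),t=(314,151)).items(): print(n,(d[y-15:y+16,x-15:x+16]>40).sum())
```

```text
..........................................   ..........................................
..........................................   ..........................................
..........................................   ..........................................
..........................................   ..........................................
..........................................   ..........................................
..........................###.............   ..........................###.............
........................#########.........   ........................#########.........
.......................###########........   ......................############........
........###.......################........   ........###.......################........
.......###################.....###........   .......###################.....###........
.....#################..........###.......   ......################..........###.......
.....#################..........###.......   .....#################..........###.......
.....##################.........###.......  
[... 3220 characters left out ...]
.......
........###############.##........   ......#.###############.##........
......#.#.####..####....#.........   ......#...#####.####....#.........
......#..#.#########..............   ......#.############..............
......#......##.##................   ......#......##.##................
.....##.#....#..##.##.............   .....##.#....##.##.##.............
(np.float64(205.19230769230768), np.float64(340.57142857142856), np.float64(-0.17333333333333398)) (np.float64(204.76923076923077), np.float64(340.64285714285717), np.float64(-0.1777777777777817))
(array([321.94366197, 267.45070423]), array([318, 263,   8,  10,  71], dtype=int32))
jar 0
pliers 0
brush 0
knife 315
y1 830
y2 426
t 0
```

Run:
```python
from h import *
print(job.close_job())
```

```text
the job is handed in; nothing more can be done
None
```

The job is handed in at about 42 s: the soldered panel lies in the grey tote, the unsoldered one is pushed firmly against all three pins on the rails, and camera images show the clamp handle back where it started (locked). I did not check in detail the image changes at the knife and the two yellow look-alikes, which I put down to the arm or its shadow.

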